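# Balance the concentrator's rotor by trading vial places

## Robot

A 6-joint arm with a two-finger parallel gripper is mounted at the origin on a cart in front of the work surface, level with it; the furniture and walls round the work are solid. World frame = base frame: x ahead of the robot, y to its left, z up, the work surface at z = 0. Lengths are in m, angles in rad, forces in N, time in s.
With the tool pointing down it reaches from about 0.425 to 1.125 m from the base axis. Payload 14.9 kg.
Tool frame: the origin (TCP) lies at the very end of the fingers, on their centre line; the grasp point (between the pads) lies 19 mm behind it; z points along the fingers, y is the direction in which the jaws open and shut (so a half turn about z gives the same grasp; the last joint's range is limited). The gripper opens to 91 mm and grips with 3 to 60 N. Pads are 32 mm wide; open, the fingers measure 118 mm over their backs; the gripper's body (76 mm by 178 mm) begins 60 mm behind the grasp point.
Start: joints at [-1.332, 0.379, 1.734, -0, 1.028, -0.033], TCP at [0.188, -0.674, 0.214] pointing down, gripper open.
Joint ranges: [-2.77, 2.77], [-0.74, 2.19], [0, 2.66], [-1.06, 4.2], [0.31, 2.87], [-3.08, 3.08]. Speed limits (rad/s): [1.89, 1.89, 2.39, 3.14, 3.14, 3.14].

## Interface

Orientations are given as a unit quaternion [x, y, z, w].
In Python, from bench import arm gives the robot as it stands. Calls block until the motion is done:
- arm.movep(position, orientation): joint-space move of the TCP to a pose.
- arm.movel(position, orientation=None, speed=0.15, contact_N=None): straight line of the TCP; orientation=None keeps the orientation; speed is the mean speed in m/s. With contact_N (N) it stops when the force on the tool has changed by that much, and returns True; else False.
- arm.set_joints(angles): joint-space move.
- arm.move_gripper(opening, effort=None): finger opening in m; effort is the grip in N (None keeps the last); returns when the fingers have stopped.
- arm.sleep(seconds).
- arm.solve_ik(position, orientation): joint angles nearest the present ones, or None.
- arm.grab_frame(name): name is "scene" or "top"; returns the picture (420x560x3 uint8, red, green, blue); there is no depth.
- arm.camera_info(name): a dict with "intrinsics" (3x3 intrinsics, pixels), "cam_to_world" (4x4, takes a point from camera to world coordinates). Camera axes: x right, y down, z forward; pixel columns grow to the right and rows downward; lengths in m; the calibration is good to about 2 mm. A picture is of the moment at which its call begins. camera_info takes no time and is no camera call.
A pose or a line that the arm cannot do raises arm.PlanningError and nothing moves.
- arm.sign_off(): hands the job in, once; it reports no verdict.
Readings, each from a call of its own:
- arm.current_clock(): time.
- arm.current_qpos(): joint angles.
- arm.current_qd(): joint speeds.
- arm.current_joint_torque(): joint torques, N m.
- arm.current_eef_pos(): TCP position.
- arm.current_ee_rot(): TCP orientation.
- arm.current_contact_force(): force on the tool from outside, world axes, zero at the start.
- arm.current_wrist_torque(): the same for the moment, N m.
- arm.current_grip_width(): finger opening in m.
Only numpy, scipy, OpenCV 4.12 (cv2) and the standard library are available. Lean on these libraries where they do the work, as an engineer would, in place of code of your own. Each camera call takes 0.05 s, during which the arm holds its last target. There are 200 camera calls.

## Task

The six vials in the bench concentrator's rotor (two short, two tall, two wide) have been loaded out of balance. Rearrange them so that each vial has its own kind straight across the rotor from it, all six standing upright and fully down in the rotor's wells, one to a well. The rotor is full, so park a vial in the empty rack meanwhile, and never let a vial tip over.

Things in the scene. Friction and masses are not known exactly. Their poses are not given: they have to be found in the camera images.
- short_a: the short vial kind: 22 mm across, 51 mm tall, glass with a black ribbed screw cap, 22 g; the gripping surface is the lower 46 mm. Origin: centre of its underside, z up its axis. short_a and short_b are exactly alike; stands in one of the rotor's wells at the start
- short_b: the short vial kind: 22 mm across, 51 mm tall, glass with a black ribbed screw cap, 22 g; the gripping surface is the lower 46 mm. Origin: centre of its underside, z up its axis. short_a and short_b are exactly alike; stands in one of the rotor's wells at the start
- tall_a: the tall vial kind: 22.5 mm across and straight to 60 mm, then a neck and a crimped bare-aluminium cap 20.6 mm across, 75 mm tall in all, glass, 30 g. Origin: centre of its underside, z up its axis. tall_a and tall_b are exactly alike; stands in one of the rotor's wells at the start
- tall_b: the tall vial kind: 22.5 mm across and straight to 60 mm, then a neck and a crimped bare-aluminium cap 20.6 mm across, 75 mm tall in all, glass, 30 g. Origin: centre of its underside, z up its axis. tall_a and tall_b are exactly alike; stands in one of the rotor's wells at the start
- wide_a: the wide vial kind: 24 mm across over its whole height of 60 mm, glass below, broad white ribbed screw cap over the top 14 mm, 30 g. Origin: centre of its underside, z up its axis. wide_a and wide_b are exactly alike; stands in one of the rotor's wells at the start
- wide_b: the wide vial kind: 24 mm across over its whole height of 60 mm, glass below, broad white ribbed screw cap over the top 14 mm, 30 g. Origin: centre of its underside, z up its axis. wide_a and wide_b are exactly alike; stands in one of the rotor's wells at the start
- rotor: aluminium rotor, fixed, six round wells for vials. Origin on its axis, 45 mm above the worktop, z up. Well centres 56 mm from the axis, at 0, 60, 120, 180, 240, 300 deg from its x; wells 180 deg apart are opposite. Well: 28 mm wide, flat floor 4 mm above the origin, rim 27 mm above it, top 15 mm flared to 37 mm. Hub below the rims. Most finger room is along the radius
- concentrator: white bench concentrator, fixed, whose round open bowl (228 mm across, edge 68 mm above the worktop) holds the rotor at its centre, the cup rims 4 mm above the bowl's edge. Low console (58 mm high) in front at -x; open lid leaning back behind, from 0.14 m beyond the centre at +x, up to 0.31 m high. Origin: centre of the bowl, on the worktop
- rack: empty white plastic rack, fixed, 176 x 58 x 34 mm, long side along its x; three wells at x = -56, 0, +56 mm, each 28 mm wide, mouth chamfered 4 mm, flat floor 8 mm above the worktop; any vial can be parked in it. Origin: centre of its underside. A syringe and tweezers up to 16 mm high lie along its long sides

How it is judged:
At the end, for the whole second after the job is handed in: All six vials released, at rest, upright (0.12 rad) and down in rotor wells: 50 to 62 mm from its axis, underside 1 to 8 mm above its origin (floor: 4 mm). The two of each kind stand in opposite wells: over 104.5 mm apart (opposite wells 112 mm, next nearest 97 mm) (horizontal distance between short_a and rotor between 0.05 and 0.062 m and z of short_a in the frame of rotor between 0.001 and 0.008 m and angle between each of short_a, short_b, tall_a, tall_b, wide_a, wide_b's own z axis and vertical below 0.12 rad and linear speed of each of short_a, short_b, tall_a, tall_b, wide_a, wide_b below 0.02 m/s and horizontal distance between short_b and rotor between 0.05 and 0.062 m and z of short_b in the frame of rotor between 0.001 and 0.008 m and horizontal distance between tall_a and rotor between 0.05 and 0.062 m and z of tall_a in the frame of rotor between 0.001 and 0.008 m and horizontal distance between tall_b and rotor between 0.05 and 0.062 m and z of tall_b in the frame of rotor between 0.001 and 0.008 m and horizontal distance between wide_a and rotor between 0.05 and 0.062 m and z of wide_a in the frame of rotor between 0.001 and 0.008 m and horizontal distance between wide_b and rotor between 0.05 and 0.062 m and z of wide_b in the frame of rotor between 0.001 and 0.008 m and horizontal distance between short_a and short_b above 0.1045 m and horizontal distance between tall_a and tall_b above 0.1045 m and horizontal distance between wide_a and wide_b above 0.1045 m); the robot touches nothing.
It fails at once if a vial is tipped (its axis more than 0.6 rad from vertical) (angle between any of short_a, short_b, tall_a, tall_b, wide_a, wide_b's own z axis and vertical above 0.6 rad).
It also fails if it takes over 102 s, if anything falls off the work surface, if the arm or the gripper's body presses on something with over 40 N, if the wrist force passes 120 N, or if a joint passes its speed limit or range.

## Working session

There is one attempt and no reset: what is moved stays moved. The work goes in short steps, each a Python script; the robot and the scene stay as the last script left them, time stands still between calls to the robot, and variables do not carry over. Pictures are saved under pics/ and viewed, about 12 in all and at most 16, crops included, and the job is handed in when it is done.

```bash
mkdir -p pics; ls; python3 - <<'E'
from bench import arm
import cv2, numpy as np
np.set_printoptions(precision=4,suppress=True)
for n in ("scene","top"):
    f=arm.grab_frame(n); cv2.imwrite(f"pics/{n}0.png",f[:,:,::-1]); i=arm.camera_info(n); print(n,i["intrinsics"],i["cam_to_world"])
print(arm.current_clock(), arm.current_ee_rot(), arm.current_eef_pos())
E
```

```text
pics
scene [[438.7759   0.     279.5611]
 [  0.     438.7759 207.644 ]
 [  0.       0.       1.    ]] [[ 0.8082 -0.3576  0.4678  0.1188]
 [-0.5885 -0.5178  0.6209 -0.5589]
 [ 0.0202 -0.7772 -0.629   0.5942]
 [ 0.      0.      0.      1.    ]]
top [[531.6353   0.     288.4534]
 [  0.     531.6353 214.5082]
 [  0.       0.       1.    ]] [[-0.0009 -0.9945  0.1048  0.4372]
 [-0.9999 -0.0004 -0.0126 -0.0191]
 [ 0.0125 -0.1048 -0.9944  1.197 ]
 [ 0.      0.      0.      1.    ]]
0.1 [ 0.9908  0.1355 -0.     -0.0005] [ 0.1878 -0.6739  0.2134]
```

View pics/scene0.png

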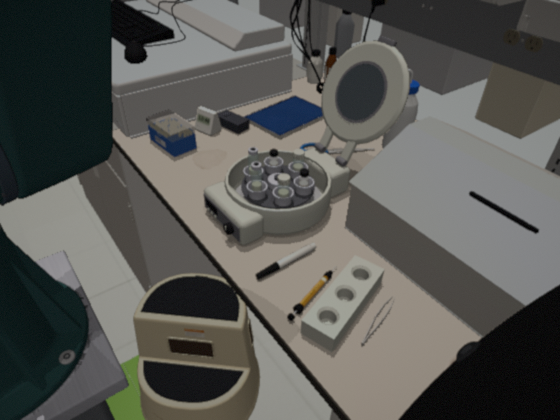

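View pics/top0.png

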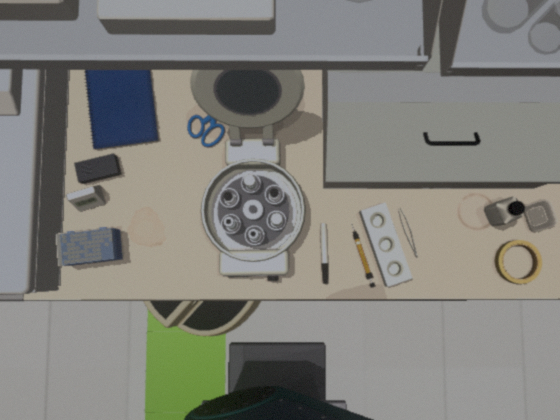

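The scene view shows the concentrator at about (278,190) and the rack at (343,300). The top view has the rotor at about (253,209) and the rack wells at (377,220), (386,244) and (394,268). I need enlarged crops of both.

```bash
python3 - <<'E'
import cv2, numpy as np
a=cv2.imread("pics/top0.png")[160:260,200:305]; b=cv2.imread("pics/scene0.png")[140:225,215:335]
c=cv2.imread("pics/top0.png")[195:295,345:425]; d=cv2.imread("pics/scene0.png")[250:350,295:395]
A=cv2.resize(a,None,fx=6,fy=6,interpolation=cv2.INTER_CUBIC); B=cv2.resize(b,None,fx=6,fy=6,interpolation=cv2.INTER_CUBIC)
def grid(I,x0,y0,s):
    for x in range(0,I.shape[1],10*s): cv2.putText(I,str(x0+x//s),(x,10),0,.35,(0,0,255),1); cv2.line(I,(x,12),(x,18),(0,0,255),1)
    for y in range(0,I.shape[0],10*s): cv2.putText(I,str(y0+y//s),(0,y+4),0,.35,(0,0,255),1)
    return I
cv2.imwrite("pics/topc.png",grid(A,200,160,6)); cv2.imwrite("pics/scenec.png",grid(B,215,140,6))
C=grid(cv2.resize(c,None,fx=4,fy=4,interpolation=cv2.INTER_CUBIC),345,195,4);D=grid(cv2.resize(d,None,fx=4,fy=4,interpolation=cv2.INTER_CUBIC),295,250,4)
cv2.imwrite("pics/rackc.png",np.hstack([C,D]))
E
```

```text
(no output)
```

View pics/topc.png

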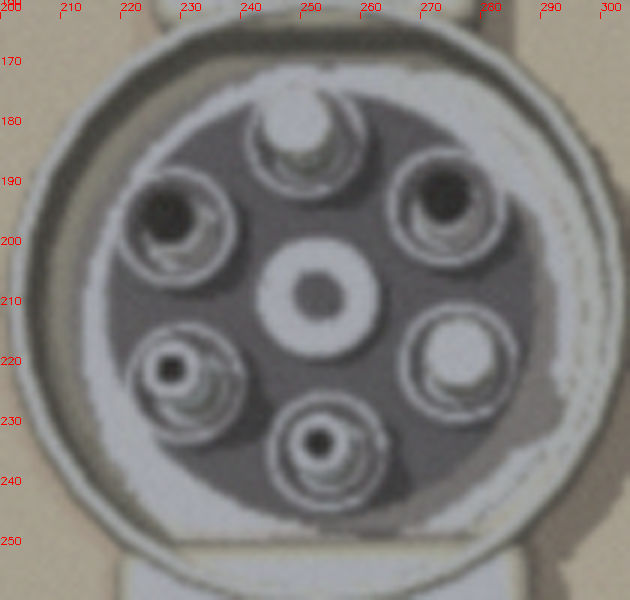

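View pics/scenec.png

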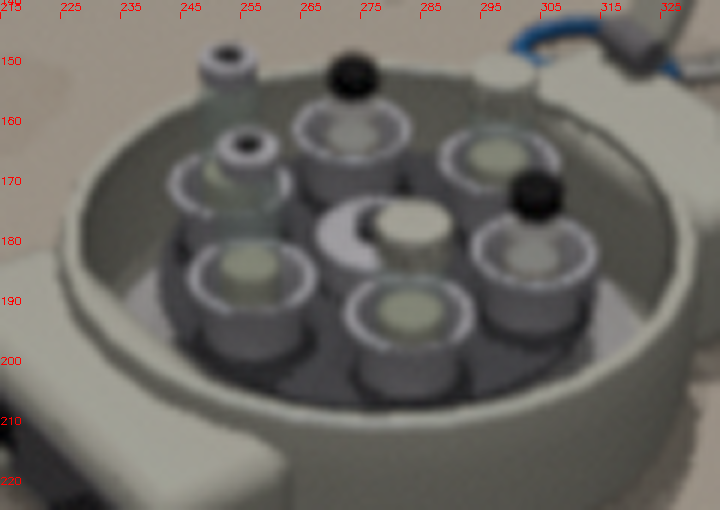

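View pics/rackc.png

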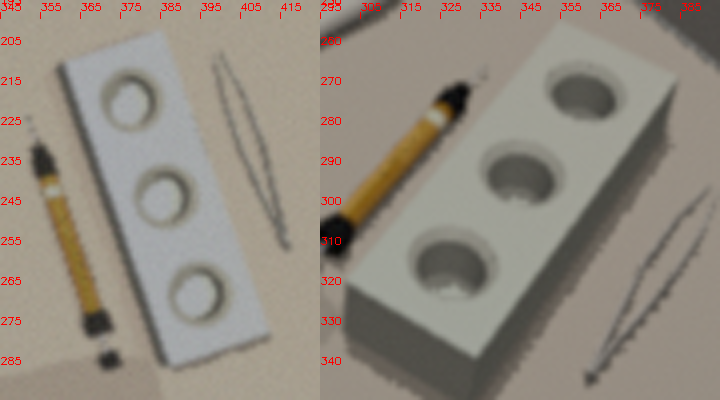

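The enlarged crops give the rotor order, clockwise in the top view: wide (top), short (upper right), wide (lower right), tall (bottom), tall (lower left), short (upper left). All three opposite pairs are mixed. One 3-cycle fixes them: tall 3→rack, wide 2→3, short 1→2, tall rack→1. I triangulate the rims, caps and rack wells.

```bash
cat > meas.py <<'E'
import numpy as np, cv2
from scipy.optimize import least_squares
from bench import arm
C={n:arm.camera_info(n) for n in("scene","top")}
def P(n):
    M=np.linalg.inv(np.array(C[n]["cam_to_world"])); return np.array(C[n]["intrinsics"])@M[:3]
def tri(t,s):
    X=cv2.triangulatePoints(P("top"),P("scene"),np.array(t,float),np.array(s,float))[:,0]; X=X[:3]/X[3]
    e=[]
    for n,u in(("top",t),("scene",s)):
        q=P(n)@np.r_[X,1]; e.append(np.linalg.norm(q[:2]/q[2]-u))
    return X,e
def ray(n,u,z):
    M=np.array(C[n]["cam_to_world"]); d=M[:3,:3]@np.linalg.inv(C[n]["intrinsics"])@np.r_[u,1]; o=M[:3,3]; return (o+d*(z-o[2])/d[2])[:2]
T=lambda x,y,s,o:((x+.5)/s-.5+o[0],(y+.5)/s-.5+o[1])
E
python3 - <<'E'
from meas import *
np.set_printoptions(precision=4,suppress=True)
t=[(305,138),(446,208),(458,364),(327,450),(184,383),(178,226)]
s=[(498,160),(534,248),(410,313),(252,278),(230,183),(352,130)]
W=[]
for i,(a,b) in enumerate(zip(t,s)):
    X,e=tri(T(*a,6,(200,160)),T(*b,6,(215,140))); W.append(X); print("well",i,X,np.round(e,2))
W=np.array(W)
f=lambda p,xy:(xy-np.array([[p[0]+.056*np.cos(p[2]-i*np.pi/3),p[1]+.056*np.sin(p[2]-i*np.pi/3)] for i in range(6)])).ravel()
for nm,xy in(("tri",W[:,:2]),("top",np.array([ray("top",T(*a,6,(200,160)),.072) for a in t])),("scene",np.array([ray("scene",T(*b,6,(215,140)),.072) for b in s]))):
    r=least_squares(f,[.64,0,0],args=(xy,)); print(nm,r.x,"res mm",np.round(r.fun*1e3,1))
for nm,a,b in(("wide2",(460,350),(413,220)),("tall3",(319,442),(248,145)),("short1",(445,197),(537,192))):
    print(nm,*tri(T(*a,6,(200,160)),T(*b,6,(215,140))))
for a,b in zip([(130,100),(165,196),(200,294)],[(265,92),(202,175),(132,265)]):
    ta,sb=T(*a,4,(345,195)),T(*b,4,(295,250)); print("rack",*tri(ta,sb),ray("top",ta,.034),ray("scene",sb,.034))
E
```

```text
well 0 [0.6237 0.0486 0.0715] [0.43 0.63]
well 1 [ 0.5988 -0.0021  0.0727] [0.18 0.28]
well 2 [ 0.5432 -0.0064  0.0713] [0.21 0.32]
well 3 [0.5123 0.0401 0.0705] [0.43 0.66]
well 4 [0.5362 0.0905 0.0715] [0.3  0.44]
well 5 [0.5918 0.0935 0.0718] [0.5  0.72]
tri [0.5677 0.044  0.0725] res mm [ 0.2  0.5 -0.3  0.2 -0.1 -0.   0.5  0.1 -0.   0.2 -0.3 -0.9]
top [0.5683 0.0436 0.0705] res mm [ 0.3  0.5 -0.4  0.5 -0.3  0.1  0.6 -0.1 -0.2  0.2 -0.1 -1.1]
scene [0.5664 0.044  0.0834] res mm [-0.2 -0.1  0.6  0.9 -0.4 -0.2 -0.6 -0.4  0.6  0.4  0.  -0.7]
wide2 [ 0.5439 -0.0071  0.1089] [np.float64(0.5362105624670648), np.float64(0.8395468442940707)]
tall3 [0.5114 0.04   0.1241] [np.float64(0.4309235612892554), np.float64(0.6598242779316876)]
short1 [ 0.5992 -0.0019  0.0955] [np.float64(0.32127909317501746), np.float64(0.4890121061902729)]
rack [ 0.5482 -0.229   0.0321] [np.float64(0.27380730000416503), np.float64(0.5077203591511293)] [ 0.5485 -0.2291] [ 0.546  -0.2297]
rack [ 0.4951 -0.2473  0.0315] [np.float64(0.3960522067231542), np.float64(0.7704212654709597)] [ 0.4957 -0.2473] [ 0.4924 -0.248 ]
rack [ 0.4415 -0.2652  0.0321] [np.float64(0.42719726678747677), np.float64(0.8734320388645523)] [ 0.4422 -0.2654] [ 0.4392 -0.2655]
```

The numbers agree well: rims at z≈71.5 mm against 72 mm in the text, caps at the expected heights, rack pitch 56 mm. The rotor is at (0.568, 0.044) with yaw 0.073. First move: tall 3 to the middle rack well, checking each step.

```bash
cat > mv.py <<'E'
import numpy as np, cv2
from bench import arm
C=np.array([.5677,.0440]); YAW=.073; RACK=np.array([.4951,-.2473])
def well(i):
    a=YAW-i*np.pi/3; return C+.056*np.array([np.cos(a),np.sin(a)]),a
def quat(phi):   # tool z down, tool y along phi
    h=(phi+np.pi/2)/2; return np.array([np.cos(h),np.sin(h),0,0])
def best(xy,z,phi):
    q0=arm.current_qpos(); c=[]
    for p in(phi,phi+np.pi):
        q=arm.solve_ik([*xy,z],quat(p))
        if q is not None: c.append((np.abs(np.array(q)-q0).max(),p))
    return quat(min(c)[1])
def pick(xy,phi,z,hi=.20,effort=15):
    o=best(xy,hi,phi); arm.movep([*xy,hi],o); arm.move_gripper(.048,effort)
    hit=arm.movel([*xy,z],o,speed=.12,contact_N=8)
    if hit: print("contact on approach",arm.current_eef_pos(),arm.current_contact_force()); raise SystemExit
    arm.move_gripper(.0,effort); print("grip",round(arm.current_grip_width()*1e3,1))
    arm.movel([*xy,hi],o,speed=.15); print("lifted",round(arm.current_grip_width()*1e3,1))
def place(xy,phi,z,hi=.20):
    o=best(xy,hi,phi); arm.movep([*xy,hi],o)
    arm.movel([*xy,z+.028],o,speed=.15)
    hit=arm.movel([*xy,z+.0005],o,speed=.04,contact_N=5); print("placed hit",hit,"dz mm",np.round((arm.current_eef_pos()[2]-z)*1e3,1),np.round(arm.current_contact_force(),1))
    if hit and arm.current_eef_pos()[2]-z>.004: print("HIGH: not released"); raise SystemExit
    arm.move_gripper(.040); arm.movel([*xy,hi],o,speed=.15); print("clock",arm.current_clock())
def snap(n,k): cv2.imwrite(f"pics/{k}.png",arm.grab_frame(n)[:,:,::-1])
E
python3 - <<'E'
from mv import *
p,a=well(3)
for i in(1,2,3):
    w,b=well(i); print(i,w,np.round(arm.solve_ik([*w,.08],best(w,.2,b)),2))
pick(p,a,.080); snap("scene","s1"); snap("top","t1")
print(arm.current_clock(),arm.current_contact_force())
E
```

```text
1 [ 0.5991626  -0.00232607] [-0.04  0.41  1.99 -0.    0.74  0.93]
2 [ 0.54331174 -0.00641044] [-0.05  0.34  2.1  -0.    0.7  -1.17]
3 [0.51184915 0.03991563] [ 0.03  0.3   2.16 -0.    0.68 -0.04]
grip 22.1
lifted 22.1
6.3833 [ 0.54896847 -0.49302229 -0.15741314]
```

```bash
python3 - <<'E'
from mv import *
place(RACK,.33+np.pi/2,.039)
snap("scene","s2")
I=cv2.imread("pics/s2.png"); cv2.imwrite("pics/s2c.png",cv2.resize(I[130:350,200:400],None,fx=2.7,fy=2.7,interpolation=cv2.INTER_CUBIC))
E
```

```text
placed hit True dz mm 0.1 [0.2 0.9 6.1]
clock 10.9167
```

View pics/s2c.png

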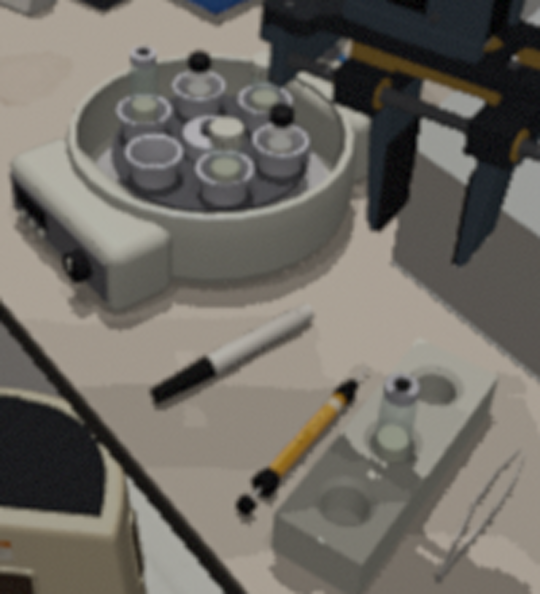

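The tall vial stands upright in the middle rack well, around (395,430) in the crop, and well 3 is empty. The floor contact came 0.1 mm from prediction. The other three moves follow, with the script stopping on any anomaly.

```bash
python3 - <<'E'
from mv import *
for s,d,z in((2,3,.078),(1,2,.076)):
    pick(*well(s),z); place(*well(d),z)
pick(RACK,.33+np.pi/2,.039); place(*well(1),.080)
arm.movep([.40,-.35,.25],quat(0)); arm.sleep(.5)
snap("scene","s3"); snap("top","t3"); print(arm.current_clock())
I=cv2.imread("pics/s3.png")[140:225,215:335]; J=cv2.imread("pics/t3.png")[160:260,200:305]
r=lambda x:cv2.resize(x,(400,400*x.shape[0]//x.shape[1]),interpolation=cv2.INTER_CUBIC)
A,B=r(I),r(J); H=max(len(A),len(B)); pad=lambda x:np.pad(x,((0,H-len(x)),(0,0),(0,0)))
cv2.imwrite("pics/f3.png",np.hstack([pad(A),pad(B)]))
E
```

```text
grip 23.6
lifted 23.4
placed hit True dz mm 0.1 [-0.9  0.5  5.9]
clock 19.725
grip 21.4
lifted 21.3
placed hit True dz mm 0.0 [-1.5  1.6  5.9]
clock 27.6167
grip 22.3
lifted 22.0
placed hit True dz mm 0.1 [-1.2 -0.4  6.9]
clock 36.2583
38.3583
```

View pics/f3.png

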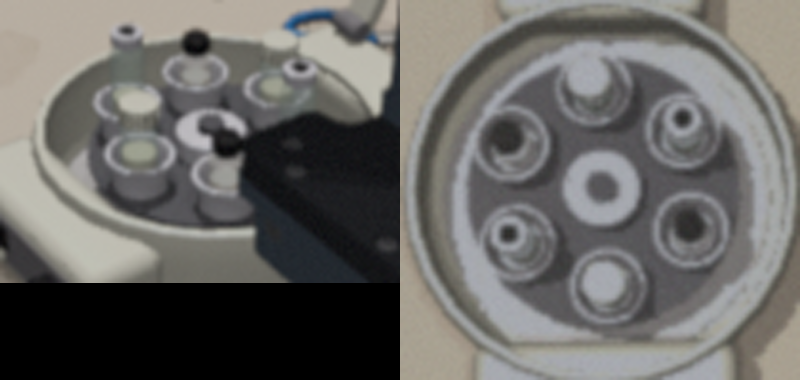

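The top crop (right) shows wide at (585,75) and (606,283), tall at (683,120) and (509,235), and short at (690,228) and (508,143). Each pair is opposite, and all stand upright in their cups.

```bash
python3 - <<'E'
from bench import arm
print(arm.current_contact_force(), arm.current_qd().round(4) if hasattr(arm.current_qd(),'round') else arm.current_qd(), arm.current_eef_pos()); arm.sign_off()
E
```

```text
[ 0.11926672 -0.23127637  0.60190089] [-0.0017 -0.0009  0.0007  0.0003 -0.0006 -0.0005] [ 0.40002676 -0.34999474  0.25002376]
the job is handed in; nothing more can be done
```

The six vials now stand with their own kind straight across the rotor, and I handed the job in at about 38 s of the 102 s allowed. It took four moves. One tall vial was parked in the middle rack well, a wide and a short vial each moved round to the neighbouring well, and the parked tall vial went into the well that came free.

- **Seating:** each vial touched the floor of its well within 0.1 mm of the predicted height before release.
- **Final picture:** the top view shows wide, tall and short pairs all opposite and upright. In the last scene view the gripper hid part of the rotor, so the tall vial in well 1 (upper right) was only partly visible and the short vial in well 2 (lower right) was partly covered. I judged those two from the top view and the floor contact.
- **Robot at hand-in:** the arm was clear of everything, at rest, with about 0.6 N on the tool.
- **Disagreements:** the two cameras differed by at most 1–2 px (about 1–3 mm) in position. No check failed.

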